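# Load the scanning stage with sample plates, set the focus dial and start

### The job

Load the scanning stage: slide each white ceramic plate along its lane until it overhangs the front edge of the rest, pinch it there without ever letting it fall, and lay it flat in the stage bay of its own colour, pushed in close to that bay's stop, and stand the orange reference puck on the middle of the round pad behind the bays. Only when all that is loaded, turn the focus dial clockwise until its white line points at the red mark, and then press the green start button fully down and let it go. Leave the blue lens cap and the brass gauge block where they stand, and all that was loaded and set must still be so at the end.

Things in the scene. Friction and masses are not known exactly. Their poses are not given: they have to be found in the camera images.
- plate_blue_center (a point): centre, half-way up, of the blue sample plate: rigid white ceramic, 140 (its x) x 50 (y) x 4 mm, about 0.1 kg, blue stripe across each end (ends alike), dark square in the middle. Lies loose in a lane of the rest, its length along the lane, front end 5 to 50 mm behind the rest's front edge. None if absent.
- bay_blue (a point): plate centre when the blue plate is fully home in the blue bay, 2 mm above the bay floor; +x points to the stop, y across. Floor 60 mm wide between 6 mm high fences, 95 mm long: from the stage's front edge (25 mm to -x of this point) to the blue stop (8 mm high, 70 mm to +x). A plate that is home overhangs the front edge by 45 mm. Bays are 78 mm apart.
- plate_yellow_center (a point): centre, half-way up, of the yellow sample plate: rigid white ceramic, 140 (its x) x 50 (y) x 4 mm, about 0.1 kg, yellow stripe across each end (ends alike), dark square in the middle. Lies loose in a lane of the rest, its length along the lane, front end 5 to 50 mm behind the rest's front edge. None if absent.
- bay_yellow (a point): plate centre when the yellow plate is fully home in the yellow bay, 2 mm above the bay floor; +x points to the stop, y across. Floor 60 mm wide between 6 mm high fences, 95 mm long: from the stage's front edge (25 mm to -x of this point) to the yellow stop (8 mm high, 70 mm to +x). A plate that is home overhangs the front edge by 45 mm. Bays are 78 mm apart.
- plate_red_center (a point): centre, half-way up, of the red sample plate: rigid white ceramic, 140 (its x) x 50 (y) x 4 mm, about 0.1 kg, red stripe across each end (ends alike), dark square in the middle. Lies loose in a lane of the rest, its length along the lane, front end 5 to 50 mm behind the rest's front edge. None if absent.
- bay_red (a point): plate centre when the red plate is fully home in the red bay, 2 mm above the bay floor; +x points to the stop, y across. Floor 60 mm wide between 6 mm high fences, 95 mm long: from the stage's front edge (25 mm to -x of this point) to the red stop (8 mm high, 70 mm to +x). A plate that is home overhangs the front edge by 45 mm. Bays are 78 mm apart.
- rest_edge (a point): middle of the top front edge of the grey fixed plate rest (240 x 208 x 60 mm, extends to +x); at lane floor height. Three lanes along its x, at y = -66, 0, 66 mm, 56 mm wide between 5 mm rails (plates' sides cannot be gripped there), open at this edge, towards the robot. Smooth: plates slide easily when dragged to -x by fingertips pressed lightly on top; one overhanging 70 mm or more tips off.
- pad (a point): centre of the round white pad with green rim (64 mm across, flat, flush) on top of the stage, behind the bays' stops; axes as the stage's. The stage is a fixed block 170 mm (x) x 240 mm (y) x 60 mm high; this point is on its top, 54 mm to +x of its middle, 34 mm beyond the back of the stops.
- puck_center (a point): centre (half-way up) of the orange reference puck: an upright cylinder 50 mm across and 36 mm high with a brass disc on top, 0.08 to 0.17 kg, loose, standing on the table.
- dial_grip (a point): centre of the focus dial's grip bar, on its vertical axis. The bar is 54 mm long, 16 mm wide and 28 mm high (14 mm above and below this point); it stands on the dial's disc, 68 mm across, and lies along the line from the axis to the pointer. The dial is on a low white controller box 150 x 110 x 35 mm, whose -x side faces the robot.
- dial_pointer (a point): rim end of the dial's white line, 35 mm from the dial's axis; turns with the dial.
- index_mark (a point): inner end of the red index mark on the fixed ring round the dial, 35 mm from the dial's axis. Dial is set when the pointer meets it.
- dial (a joint): dial angle, 0 to 2.8 rad, grows clockwise seen from above; starts at 0 to 0.4; stays where it is left (friction 0.04 N m). The red mark is about 0.6 to 2.3 rad clockwise of the start.
- start_top (a point): centre of the top of the green start button, 28 mm across, on the controller 76 mm in front of the dial's axis (towards the robot).
- start (a joint): travel of the start button, 0 up to 6 mm fully down, pressed straight down against a spring (5 N at the bottom); springs back.
- lens_cap: blue lens cap, 34 mm across, 16 mm high; loose bystander, leave alone; origin under its centre.
- gauge_block: brass gauge block 35 x 24 x 18 mm; loose bystander, leave alone; origin under its centre.

How it is judged:
By the outcome, as a careful person would: the job done as asked, in the order asked, and still so for the second after the job is handed in, with the robot touching nothing.
Of plate_blue, plate_yellow, plate_red only 2 to 3 are there at a start; the rules pass over those that are not, and their reading is None.
At some moment in a run one of puck may be knocked a few centimetres aside while the robot is not near it.
It also fails if it takes over 210 s, if anything falls off the work surface, if the arm or the gripper's body presses on something with over 40 N, if the wrist force passes 120 N, or if a joint passes its speed limit or range.

### The arm

A 6-joint arm with a two-finger parallel gripper is mounted at the origin on the work surface. World frame = base frame: x ahead of the robot, y to its left, z up, the work surface at z = 0. Lengths are in mm, angles in rad, forces in N, time in s.
With the tool pointing down it reaches from about 300 to 775 mm from the base axis. Payload 14.6 kg.
Tool frame: the origin (TCP) lies at the very end of the fingers, on their centre line; the grasp point (between the pads) lies 19 mm behind it; z points along the fingers, y is the line along which they close (so a half turn about z gives the same grasp; the last joint's range is limited). The gripper opens to 94 mm and grips with 3 to 60 N. Pads are 16 mm wide; open, the fingers measure 119 mm over their backs; the gripper's body (75 mm by 177 mm) begins 78 mm behind the grasp point.
Start: joints at [-1.403, 0.3, 1.521, -0, 1.321, -0.067], TCP at [127.95, -534.9, 205.446] pointing down, gripper open.
Joint ranges: [-3.03, 3.03], [-0.79, 2.21], [0.23, 2.52], [-1.04, 4.18], [0, 3.07], [-2.55, 2.55]. Speed limits (rad/s): [2.22, 2.22, 2.57, 3.14, 3.14, 3.14].

### API

Orientations are given as [roll, pitch, yaw] about the fixed x, y, z axes, in that order (R = Rz(yaw) Ry(pitch) Rx(roll)).
In Python, from cell import manip, eyes, ticket gives the robot as it stands. The module is installed in compiled form; this text tells all that it offers.
- The arm moves only by the tool arm_command, never from a script. Its argument "plan" is a list of rows, each a list of 5 numbers: the opening, from -1 (shut) to 1 (fully open), then the shift along the tool's x, y, z in m, then the turn about the tool's z in rad. In form: [[jaw, dx, dy, dz, roll], ...]. A call has 1 to 20 rows; each row shifts and turns the commanded pose from where the row before left it, along the tool's axes as they then stand; what a row does not reach is not made up. A row lasts 1/8 s, in which the tool goes at most 62.5 mm and 10.7 degrees, less where a joint would pass 70% of its speed; a pose out of reach is approached as far as the arm can. A call is refused whole if a number of a shift passes 0.0625 or a number of a turn 0.188, either way. A call with a gripper value outside its range is refused whole. The fingers move at their own pace and stop on an object; "newtons" is the grip in N (left out, the last holds). Time passes only in rows, so rows that do not move let the fingers close. It gives the time, the measured TCP pose, the force, the opening and the grip force at its end, in the units of the state.
- manip.read_state(): the state, without advancing time (a new reading comes with each control period).
- eyes.camera(name): name is "side" or "top" or "wrist"; returns a dict with "img" (420x560x3 uint8, blue, green, red), "z_map" (420x560 float32, mm along the optical axis (not along the pixel's ray), 0 where there is no reading), "fx", "fy", "cx", "cy" (pixels), "eye" and "orientation" of the camera in the world. Camera axes: x right, y down, z forward; pixel columns grow to the right and rows downward; lengths in mm; the calibration is good to about 2 mm. A picture is of the moment at which its call begins.
- ticket.sign_off(): hands the job in; it is judged then, once.
The state is a dict: "clock": time; "joints": joint angles; "qd": joint speeds; "effort": joint torques, N m; "eef_pos": TCP position; "eef_rot": TCP orientation; "wrist_force": force on the tool from outside, world axes, zero at the start; "moment": the same for the moment, N m; "finger_gap": finger opening in mm; "finger_force": force on a finger pad.
Only numpy, scipy, OpenCV 4.12 (cv2) and the standard library are available. Lean on these libraries where they do the work, as an engineer would, in place of code of your own. Each camera call takes 0.05 s, during which the arm holds its last target. There are 200 camera calls.

## Working session

There is one attempt and no reset: what is moved stays moved. The work goes in short steps, Python scripts to look and compute and a tool call to move; the robot and the scene stay as the last step left them, time stands still between calls to the robot, and variables do not carry over. Pictures are saved under pics/ and viewed, at most 17 in all, crops included, and the job is handed in when it is done.

Besides the shell and the picture viewer there is one more tool, called after ">>>" as name([rows], argument=value, ...), one row to a line, values as JSON. arm_command: Moves the arm, as the interface text tells. Its arguments: {"type":"object","properties":{"plan":{"type":"array"},"newtons":{"type":"number"}},"required":["plan"]}

```bash
mkdir -p pics; ls; python3 - <<'E'
from cell import manip, eyes
import cv2
print(manip.read_state())
for n in ("top","side","wrist"):
    c=eyes.camera(n); cv2.imwrite(f"pics/{n}0.png",c["img"]); print(n,{k:c[k] for k in c if k not in("img","z_map")})
E
```

```text
pics
{'clock': 0.0, 'joints': array([-1.40259470e+00,  3.00477694e-01,  1.52158122e+00, -2.72305240e-05,
        1.32067217e+00, -6.65750373e-02]), 'qd': array([-0.0010922 ,  0.00078956, -0.00138604,  0.00097069,  0.00119273,
        0.00184681]), 'effort': array([-3.31394040e-04, -5.31803727e+01, -3.52736664e+01,  7.07655237e-02,
        2.44454015e-02, -1.12939072e-04]), 'eef_pos': array([ 127.9047166 , -534.65738611,  204.88264829]), 'eef_rot': array([-3.14045499e+00, -4.94181929e-05,  2.34783388e-01]), 'wrist_force': array([-0.45435564,  0.56074697, -0.76435441]), 'moment': array([0.0169088 , 0.01058388, 0.00534572]), 'finger_force': 0.0, 'finger_gap': 94.1240050024185}
top {'fx': 503.6197478069252, 'fy': 503.6197478069252, 'cx': 280.87688156045937, 'cy': 207.53865956455866, 'eye': array([ 416.53563027,   -3.47607311, 1299.32668845]), 'orientation': array([-3.02922446e+00,  5.65533802e-04, -1.59295424e+00])}
side {'fx': 495.8826189868141, 'fy': 495.8826189868141, 'cx': 279.78117111121475, 'cy': 208.1234631024608, 'eye': array([ 51.73444748, 601.39789506, 725.20886301]), 'orientation': array([-2.26225424,  0.0121843 , -2.46419674])}
wrist {'fx': 313.52699447634103, 'fy': 313.52699447634103, 'cx': 284.9160846953336, 'cy': 209.21085383149068, 'eye': array([ 209.20009471, -514.81125142,  383.81618779]), 'orientation': array([ 2.84897370e+00,  1.20547181e-03, -1.33659673e+00])}
```

View pics/top0.png

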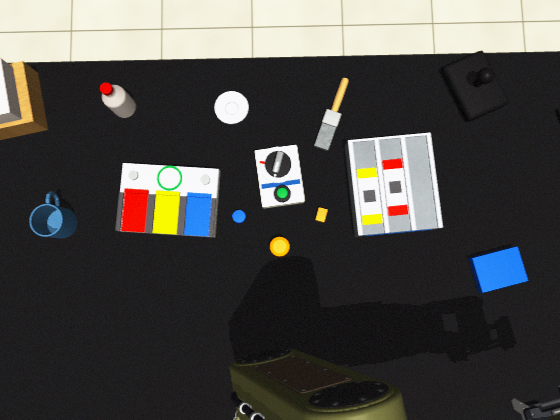

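View pics/side0.png

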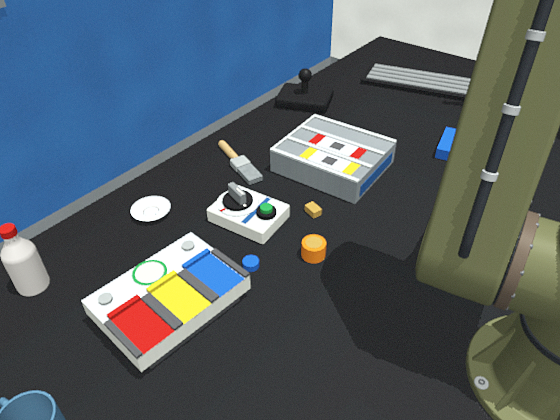

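The top view shows two plates: yellow in the left lane (370,195) and red in the middle lane (396,187); there is no blue plate. The stage is at (168,200), its bays red, yellow and blue from left to right. The puck is at (280,246), the dial at (278,163), the button at (282,193), the cap at (239,216) and the gauge at (321,214). The side view agrees.

```bash
cat > h.py <<'E'
import numpy as np, cv2
from scipy.spatial.transform import Rotation as Ro
from cell import manip, eyes
def ray(c,uv,z):
    uv=np.atleast_2d(np.asarray(uv,float))
    d=np.c_[(uv[:,0]-c["cx"])/c["fx"],(uv[:,1]-c["cy"])/c["fy"],np.ones(len(uv))]
    d=d@Ro.from_euler("xyz",c["orientation"]).as_matrix().T
    e=np.asarray(c["eye"]); return e+d*((z-e[2])/d[:,2])[:,None]
def proj(c,p):
    q=(np.atleast_2d(p)-c["eye"])@Ro.from_euler("xyz",c["orientation"]).as_matrix()
    return np.c_[q[:,0]/q[:,2]*c["fx"]+c["cx"],q[:,1]/q[:,2]*c["fy"]+c["cy"]]
H={"red":((0,130,90),(6,255,255)),"orange":((8,150,120),(20,255,255)),"yellow":((24,130,110),(34,255,255)),
   "green":((50,120,60),(85,255,255)),"blue":((100,150,90),(125,255,255))}
def blobs(c,col,amin=30):
    hsv=cv2.cvtColor(c["img"],cv2.COLOR_BGR2HSV); m=cv2.inRange(hsv,*H[col])
    if col=="red": m|=cv2.inRange(hsv,(174,130,90),(180,255,255))
    cs,_=cv2.findContours(m,cv2.RETR_EXTERNAL,cv2.CHAIN_APPROX_NONE)
    return [(cv2.contourArea(k),cv2.minAreaRect(k),k) for k in cs if cv2.contourArea(k)>=amin]
def cent(k):
    M=cv2.moments(k); return [M["m10"]/M["m00"],M["m01"]/M["m00"]]
def show(c,col,z,amin=30):
    for a,r,k in blobs(c,col,amin):
        print(col,int(a),"px",np.round(cent(k),1),"xy@%g"%z,np.round(ray(c,cent(k),z)[0,:2],1),"rectc",np.round(ray(c,r[0],z)[0,:2],1),"box",np.round(ray(c,cv2.boxPoints(r),z)[:,:2]).astype(int).tolist())
E
python3 - <<'E'
from h import *
c=eyes.camera("top")
show(c,"orange",36);show(c,"yellow",62);show(c,"red",62);show(c,"green",60);show(c,"blue",60)
show(c,"green",50)
print(np.round(ray(c,[[358,235],[442,228],[347,140],[430,133]],65)[:,:2]))
print(np.round(ray(c,[[117,230],[215,237],[123,164],[219,170]],60)[:,:2]))
z=c["z_map"]
for n,u in dict(rest=(425,180),pad=(170,178),btn=(282,193),dial=(278,163),box=(260,155),floor=(168,215)).items():
    d=z[u[1],u[0]]; p=ray(c,u,0)[0]; e=c["eye"]; R=Ro.from_euler("xyz",c["orientation"]).as_matrix()
    print(n,np.round(e+R@np.array([(u[0]-c["cx"])/c["fx"],(u[1]-c["cy"])/c["fy"],1])*d))
big=cv2.resize(c["img"][130:260,100:460],None,fx=2.2,fy=2.2,interpolation=cv2.INTER_CUBIC); cv2.imwrite("pics/big.png",big)
E
```

```text
orange 213 px [24.6 96.6] xy@36 [862.7 651.3] rectc [874.2 655.4] box [[953, 685], [957, 658], [797, 626], [793, 653]]
yellow 178 px [279.5 247.1] xy@62 [ 4.586e+02 -4.000e-01] rectc [ 4.589e+02 -3.000e-01] box [[479, 18], [478, -19], [439, -18], [440, 18]]
yellow 164 px [371.6 219. ] xy@62 [ 522.8 -228.9] rectc [ 522.8 -228.9] box [[533, -204], [536, -253], [513, -254], [509, -205]]
yellow 75 px [321.2 214.3] xy@62 [ 537.  -104.9] rectc [ 537.3 -105.1] box [[526, -91], [555, -102], [548, -119], [520, -109]]
yellow 984 px [165.9 212. ] xy@62 [551.2 278.3] rectc [551.2 278.5] box [[501, 313], [608, 305], [602, 244], [495, 252]]
yellow 156 px [366.4 172.4] xy@62 [ 639.4 -220.9] rectc [ 639.5 -220.9] box [[650, -196], [653, -244], [629, -246], [626, -197]]
red 164 px [397.4 210. ] xy@62 [ 543.7 -293.6] rectc [ 543.7 -293.7] box [[554, -269], [557, -317], [534, -318], [530, -270]]
red 977 px [134.4 210.1] xy@62 [557.9 356.1] rectc [557.7 356.2] box [[508, 391], [615, 382], [608, 322], [501, 330]]
red 156 px [392.  163.5] xy@62 [ 660.5 -285.6] rectc [ 660.6 -286. ] box [[670, -260], [674,
[... 653 characters left out ...]
14.1] xy@60 [544.5 201. ] rectc [544.9 200.7] box [[496, 235], [601, 227], [594, 166], [490, 175]]
blue 99 px [280.5 183.5] xy@60 [616.7  -6.3] rectc [616.8  -6.3] box [[616, 41], [627, -52], [617, -53], [606, 40]]
green 88 px [281.8 192.6] xy@50 [595.1  -8.9] rectc [595.3  -9.5] box [[596, 9], [614, -10], [595, -28], [576, -9]]
green 452 px [169.1 177.4] xy@50 [639.9 273.4] rectc [639.7 273.6] box [[639, 316], [683, 272], [640, 231], [597, 275]]
[[ 484. -193.]
 [ 496. -400.]
 [ 722. -175.]
 [ 736. -384.]]
[[510. 399.]
 [487. 158.]
 [675. 386.]
 [654. 147.]]
rest [ 617. -366.   61.]
pad [637. 269.  59.]
btn [ 417.   -3. 1299.]
dial [665.  -1.  78.]
box [695.  44.  37.]
floor [544. 274.  57.]
```

View pics/big.png

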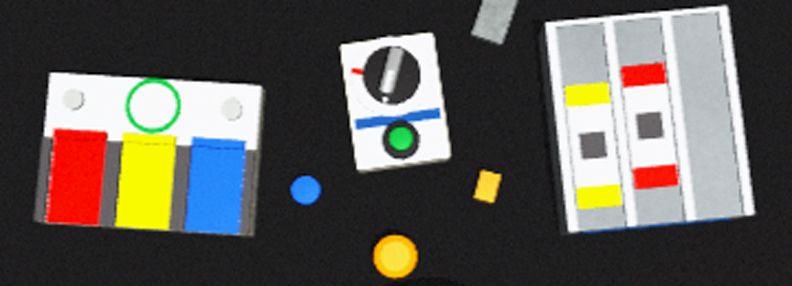

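The crop shows the dial pointer dot near (385,100) and the red mark at (357,71), so roughly 1.4 rad clockwise. Stage, pad and lane geometry agree with the sizes given. I'm moving above the yellow plate's lane.

>>> arm_command([
  [-1,0,0,0,-0.166],
  [-1,0.041,-0.0232,0,0],
  [-1,0.041,-0.0232,0,0],
  [-1,0.041,-0.0232,0,0],
  [-1,0.041,-0.0232,0,0],
  [-1,0.041,-0.0232,0,0],
  [-1,0.041,-0.0232,0,0],
  [-1,0.041,-0.0232,0,0],
  [-1,0.041,-0.0232,0,0],
  [-1,0.041,-0.0232,0,0],
  [-1,0.041,-0.0232,0,0],
  [-1,0.041,-0.0232,0,0],
  [-1,0.041,-0.0232,0,0],
  [-1,0,0,0,0],
  [-1,0,0,0,0],
], newtons=30)

```text
clock: 2.08
eef_pos: [472.0, -86.8, 205.2]
eef_rot: [-3.141, 0.001, 0.401]
wrist_force: [-0.3, -0.3, -0.3]
finger_gap: 0.6
finger_force: 0.0
```

>>> arm_command([
  [-1,0,0,0,0.166],
  [-1,0,0,0,0.166],
  [-1,0.0298,0.0363,0,0],
  [-1,0.0298,0.0363,0,0],
  [-1,0.0298,0.0363,0,0],
  [-1,0.0298,0.0363,0,0],
  [-1,0,0,0,0],
  [-1,0,0,0,0],
])

```text
clock: 3.08
eef_pos: [600.4, -223.8, 205.3]
eef_rot: [-3.141, 0.001, 0.068]
wrist_force: [-0.5, 1.0, 0.2]
finger_gap: 0.6
finger_force: 0.0
```

```bash
python3 - <<'E'
from h import *
print(manip.read_state()["eef_pos"],manip.read_state()["eef_rot"])
c=eyes.camera("wrist"); cv2.imwrite("pics/w1.png",c["img"])
show(c,"yellow",64,80);show(c,"red",64,80)
t=eyes.camera("top"); z=t["z_map"]; R=Ro.from_euler("xyz",t["orientation"]).as_matrix()
def h(u,v,s=4):
    vs,us=np.mgrid[v-s:v+s+1,u-s:u+s+1]; d=z[v-s:v+s+1,u-s:u+s+1]
    P=np.stack([(us-t["cx"])/t["fx"]*d,(vs-t["cy"])/t["fy"]*d,d],-1)@R.T+t["eye"]; return np.median(P[d>0][:,2])
print("floors",h(165,212),h(134,210),"pad",h(169,178),"table",h(230,280),"puck",h(279,246,2))
E
```

```text
[ 600.35814108 -223.7866985   205.2998204 ] [-3.14128890e+00  5.71217393e-04  6.76423659e-02]
yellow 972 px [283.6 163.6] xy@64 [ 635.9 -219.5] rectc [ 635.5 -219.9] box [[645, -196], [648, -242], [626, -244], [623, -197]]
red 776 px [343.4 253.2] xy@64 [ 540.7 -292.4] rectc [ 540.4 -292.6] box [[550, -268], [553, -315], [530, -318], [527, -270]]
red 1067 px [349.2 147.4] xy@64 [ 656.6 -284.3] rectc [ 656.5 -284.6] box [[666, -259], [669, -308], [647, -311], [643, -261]]
floors 59.80689214557901 59.95882740819343 pad 61.16492647852692 table -0.5673838070849797 puck 36.420476340748564
```

View pics/w1.png

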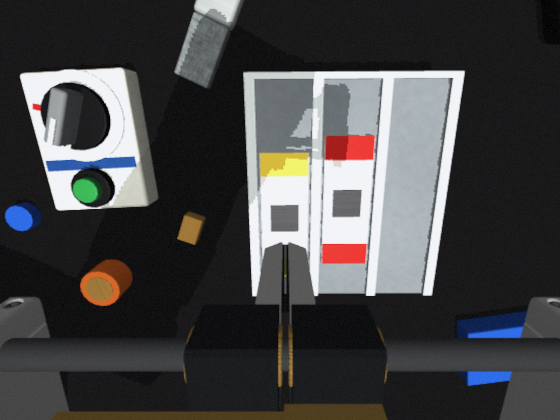

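The wrist view shows the tip above the yellow lane, behind the dark square (285,218). The front edge of the rest is at row ≈296, and the puck is still at (106,283). I'm lowering to touch.

>>> arm_command([
  [-1,0,0,0.03,0],
  [-1,0,0,0.03,0],
  [-1,0,0,0.03,0],
  [-1,0,0,0.03,0],
  [-1,0,0,0.016,0],
  [-1,0,0,0,0],
  [-1,0,0,0.002,0],
  [-1,0,0,0.001,0],
  [-1,0,0,0,0],
])

```text
clock: 4.3
eef_pos: [601.4, -223.3, 67.0]
eef_rot: [3.141, -0.001, 0.069]
wrist_force: [0.5, 0.3, 0.7]
finger_gap: 0.3
finger_force: 0.0
```

```bash
python3 - <<'E'
from h import *
c=eyes.camera("wrist")
hsv=cv2.cvtColor(c["img"],cv2.COLOR_BGR2GRAY)
cv2.imwrite("pics/w2.png",c["img"])
E
```

>>> arm_command([
  [-1,0,0,0.001,0],
  [-1,0,0,0.001,0],
  [-1,0,0,0,0],
])

```text
clock: 4.72
eef_pos: [601.2, -223.3, 64.4]
eef_rot: [-3.142, 0.0, 0.069]
wrist_force: [-0.4, 0.1, -0.3]
finger_gap: 0.4
finger_force: 0.0
```

>>> arm_command([
  [-1,0,0,0.001,0],
  [-1,0,0,0,0],
])

```text
clock: 4.97
eef_pos: [601.5, -223.4, 64.3]
eef_rot: [3.141, -0.001, 0.069]
wrist_force: [-2.2, 0.0, 7.0]
finger_gap: 0.5
finger_force: 3.5
```

>>> arm_command([
  [-1,0,0,0.0005,0],
  [-1,0,0,0,0],
])

```text
clock: 5.22
eef_pos: [601.6, -223.5, 64.3]
eef_rot: [3.141, -0.001, 0.069]
wrist_force: [-3.1, 0.8, 10.4]
finger_gap: 0.6
finger_force: 5.3
```

>>> arm_command([
  [-1,-0.005,0,0,0],
  [-1,-0.007,0,0,0],
  [-1,-0.007,0,0,0],
  [-1,-0.007,0,0,0],
  [-1,-0.007,0,0,0],
  [-1,-0.007,0,0,0],
  [-1,0,0,0,0],
])

```text
clock: 6.1
eef_pos: [561.7, -226.4, 64.3]
eef_rot: [3.14, -0.002, 0.069]
wrist_force: [-2.5, -0.4, 9.6]
finger_gap: 0.4
finger_force: 5.1
```

```bash
python3 - <<'E'
from h import *
t=eyes.camera("top"); show(t,"yellow",64,60); 
s=eyes.camera("side"); show(s,"yellow",64,30)
c=eyes.camera("wrist"); a=s["img"][100:220,250:410]
im=np.hstack([cv2.resize(a,(400,300)),cv2.resize(c["img"],(400,300))]); cv2.imwrite("pics/w3.png",im)
E
```

```text
yellow 985 px [165.9 212.1] xy@64 [551.  277.9] rectc [551.  278.1] box [[501, 313], [608, 304], [601, 243], [495, 252]]
yellow 1608 px [178.3 296.3] xy@64 [547.2 278. ] rectc [548.2 277.1] box [[604, 302], [619, 237], [494, 253], [486, 313]]
yellow 92 px [366.4 173.4] xy@64 [ 480.9 -233.7] rectc [ 480.7 -232.7] box [[489, -210], [495, -265], [472, -255], [467, -202]]
yellow 82 px [322.2 157.8] xy@64 [ 596.9 -224.4] rectc [ 596.9 -224.4] box [[607, -205], [610, -257], [587, -244], [584, -193]]
```

View pics/w3.png

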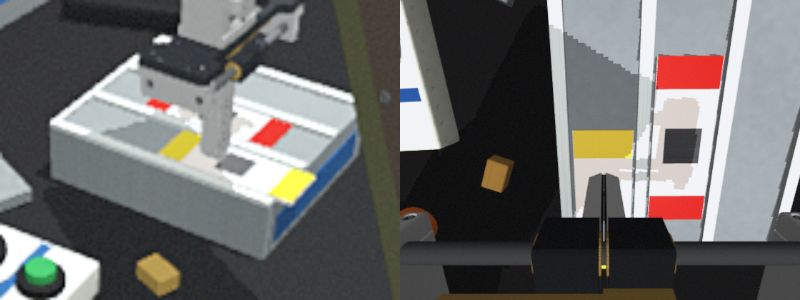

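The left panel (side crop) shows the yellow plate slid with the finger, its front stripe (295,185) now partly past the front edge, by about 20 mm. I'm dragging 33 mm more.

>>> arm_command([
  [-1,-0.005,0,0,0],
  [-1,-0.007,0,0,0],
  [-1,-0.007,0,0,0],
  [-1,-0.007,0,0,0],
  [-1,-0.007,0,0,0],
  [-1,0,0,0,0],
  [-1,0,0,-0.005,0],
  [-1,0,0,-0.03,0],
  [-1,0,0,-0.03,0],
  [0.3,-0.02,0,-0.03,0],
  [0.3,-0.045,0,0,0],
  [0.3,-0.045,0,0,0],
  [0.3,0,0,0,0],
  [0.3,0,0,0,0],
])

```text
clock: 8.0
eef_pos: [419.2, -236.0, 158.3]
eef_rot: [3.141, -0.001, 0.069]
wrist_force: [-0.3, -0.3, -0.6]
finger_gap: 47.1
finger_force: 0.0
```

```bash
python3 - <<'E'
from h import *
s=eyes.camera("side"); show(s,"yellow",64,30); t=eyes.camera("top"); show(t,"yellow",64,60)
c=eyes.camera("wrist"); show(c,"yellow",64,30)
cv2.imwrite("pics/w4.png",np.hstack([cv2.resize(s["img"][100:220,250:410],(400,300)),cv2.resize(c["img"],(400,300))]))
E
```

```text
yellow 1608 px [178.3 296.3] xy@64 [547.1 278. ] rectc [548.2 277.1] box [[604, 302], [619, 237], [494, 253], [486, 313]]
yellow 108 px [379.7 178.1] xy@64 [ 448.1 -236.7] rectc [ 447.6 -237.3] box [[458, -215], [460, -272], [437, -260], [436, -204]]
yellow 81 px [334.2 162.1] xy@64 [ 564.2 -226.9] rectc [ 564.4 -229.2] box [[574, -208], [577, -263], [555, -250], [553, -197]]
yellow 175 px [279.6 247.1] xy@64 [458.5  -0.6] rectc [ 4.586e+02 -4.000e-01] box [[474, 21], [482, -13], [443, -22], [436, 13]]
yellow 163 px [369.7 201.3] xy@64 [ 566.6 -225.6] rectc [ 566.8 -226.2] box [[576, -200], [581, -250], [557, -252], [552, -202]]
yellow 985 px [165.9 212.1] xy@64 [551.  277.9] rectc [551.  278.1] box [[501, 313], [608, 304], [601, 243], [495, 252]]
yellow 1399 px [285.1 180.9] xy@64 [ 446.8 -233.5] rectc [ 446.7 -233. ] box [[457, -208], [460, -256], [437, -258], [433, -209]]
yellow 1999 px [284.7  33.4] xy@64 [ 563.1 -225.2] rectc [ 563.1 -225.4] box [[573, -201], [576, -248], [553, -251], [550, -202]]
```

View pics/w4.png

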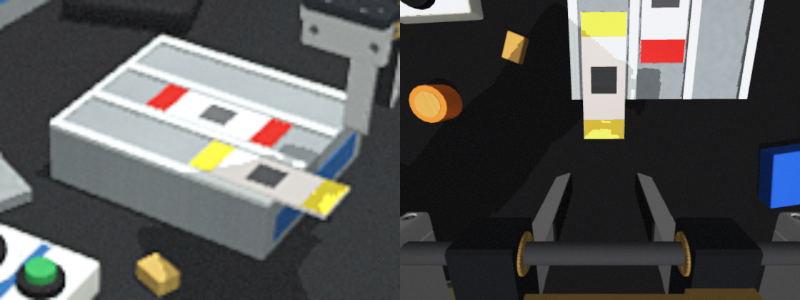

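The plate now overhangs by about 45–50 mm and lies flat (its front stripe is at (604,130) in the right panel), with the gripper centred on it. I'm pinching about 42 mm in front of the plate's centre.

>>> arm_command([
  [0.5,0.0225,0,0,0],
  [0.5,0.0225,0,0,0],
  [0.5,0,0,0.03,0],
  [0.5,0,0,0.03,0],
  [0.5,0,0,0.03,0],
  [0.5,0,0,0.023,0],
  [0.5,0,0,0,0],
  [-1,0,0,0,0],
  [-1,0,0,0,0],
  [-1,0,0,0,0],
  [-1,0,0,0,0],
  [-1,0,0,0,0],
], newtons=45)

```text
clock: 9.65
eef_pos: [464.0, -233.0, 45.4]
eef_rot: [3.141, -0.001, 0.069]
wrist_force: [0.8, 0.2, 4.6]
finger_gap: 48.9
finger_force: 45.0
```

>>> arm_command([
  [-1,0,0,-0.005,0],
  [-1,0,0,-0.01,0],
  [-1,0,0,-0.015,0],
  [-1,0,0,-0.02,0],
  [-1,0,0,0,0],
  [-1,0,0,0,0],
])

```text
clock: 10.4
eef_pos: [463.3, -232.6, 94.7]
eef_rot: [-3.141, 0.0, 0.069]
wrist_force: [-0.7, -0.2, -1.2]
finger_gap: 49.0
finger_force: 45.0
```

```bash
python3 - <<'E'
from h import *
s=eyes.camera("side"); show(s,"yellow",112,30)
c=eyes.camera("wrist"); show(c,"yellow",114,30)
cv2.imwrite("pics/w5.png",np.hstack([cv2.resize(s["img"][80:230,250:450],(400,300)),cv2.resize(c["img"],(400,300))]))
E
```

```text
yellow 1609 px [178.3 296.3] xy@112 [511.2 301.5] rectc [512.1 300.7] box [[564, 324], [577, 263], [462, 278], [455, 334]]
yellow 101 px [382.6 160.1] xy@112 [ 447.9 -237.8] rectc [ 447.3 -237.5] box [[457, -217], [460, -272], [438, -259], [435, -205]]
yellow 81 px [336. 145.] xy@112 [ 562.6 -226.7] rectc [ 562.6 -225.5] box [[571, -204], [576, -261], [554, -248], [550, -192]]
yellow 2954 px [284.9 294.8] xy@114 [ 447.2 -233.1] rectc [ 447.1 -233.2] box [[457, -209], [460, -256], [437, -259], [433, -209]]
yellow 5145 px [284.   80.1] xy@114 [ 562.2 -224.9] rectc [ 562.  -224.9] box [[572, -201], [575, -248], [552, -250], [548, -201]]
```

View pics/w5.png

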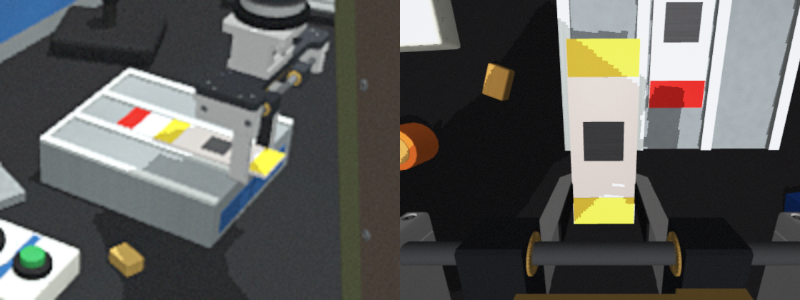

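The plate is held flat and level: stripes 115 mm apart, and it is centred in the pads. I'm carrying it to the yellow bay.

>>> arm_command([
  [-1,0,0,-0.02,0],
  [-1,0,0,-0.02,0.0718],
  [-1,0,0,0,0.0718],
  [-1,-0.001,-0.0154,0,0],
  [-1,-0.002,-0.03,0,0],
  [-1,-0.0026,-0.04,0,0],
  [-1,-0.0026,-0.04,0,0],
  [-1,-0.0026,-0.04,0,0],
  [-1,-0.0026,-0.04,0,0],
  [-1,-0.0026,-0.04,0,0],
  [-1,-0.0026,-0.04,0,0],
  [-1,-0.0026,-0.04,0,0],
  [-1,-0.0026,-0.04,0,0],
  [-1,-0.0026,-0.04,0,0],
  [-1,-0.0026,-0.04,0,0],
  [-1,-0.0026,-0.04,0,0],
  [-1,-0.002,-0.03,0,0],
  [-1,0,0,0,0],
  [-1,0,0,0,0],
])

```text
clock: 12.88
eef_pos: [468.0, 283.4, 134.4]
eef_rot: [3.141, 0.001, -0.074]
wrist_force: [-0.5, -1.2, -1.5]
finger_gap: 49.0
finger_force: 45.0
```

```bash
python3 - <<'E'
from h import *
st=manip.read_state(); print(st["eef_pos"],st["eef_rot"])
c=eyes.camera("wrist"); show(c,"yellow",60,80); show(c,"green",60,80); show(c,"red",60,200); show(c,"blue",60,200)
cv2.imwrite("pics/w6.png",c["img"])
E
```

```text
[467.95895453 283.40620749 134.43950606] [ 3.14092871e+00  9.25030992e-04 -7.36153866e-02]
yellow 2899 px [284.9 294.5] xy@60 [393.4 289.3] rectc [392.9 289.7] box [[414, 327], [409, 250], [371, 251], [377, 331]]
yellow 6067 px [283.9  75.3] xy@60 [579.4 276.3] rectc [579.6 276.2] box [[604, 312], [598, 238], [554, 239], [560, 317]]
green 795 px [284.8  23.8] xy@60 [613.3 273.1] rectc [615.8 273.1] box [[630, 303], [626, 242], [601, 243], [605, 306]]
red 10765 px [181.5 111.4] xy@60 [559.6 356.9] rectc [558.7 360.1] box [[611, 385], [608, 323], [500, 332], [502, 403]]
blue 1086 px [475.9 113.8] xy@60 [540.9 130.3] rectc [540.8 130.2] box [[556, 145], [554, 118], [525, 115], [527, 143]]
blue 10677 px [385.  113.6] xy@60 [546.3 200.4] rectc [544.7 197.3] box [[492, 235], [600, 226], [592, 164], [482, 165]]
```

View pics/w6.png

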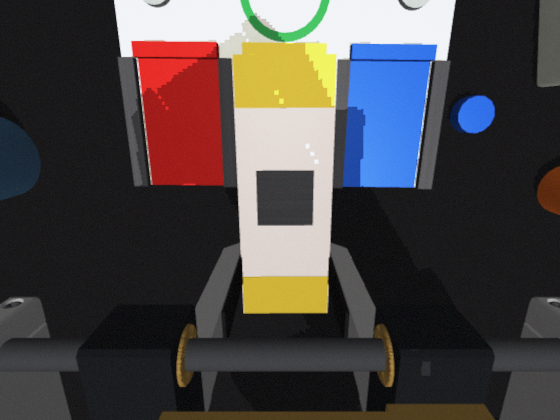

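The plate is over the yellow bay and lines up sideways: the red and blue floors' front edges, at (187,187) and (381,187), are symmetric about the plate's column 285. The stops' faces are at row ≈59.

```bash
python3 - <<'E'
from h import *
c=eyes.camera("wrist")
f=ray(c,[[187,186.5],[381,187.5],[178,59],[391,60]],60); print(np.round(f,1)); 
m=(f[0]+f[1])/2; b=(f[2]+f[3])/2; d=(b-m)/np.linalg.norm(b-m); print(m,b,np.linalg.norm(b-m)); bay=m+25*d
st=manip.read_state()["eef_pos"]; q=bay-st; y=-0.0736
print("yaw front",np.arctan2(-(f[0]-f[1])[0],(f[0]-f[1])[1]),"bay",bay,"tool dx,dy TCP->bay",q[0]*np.cos(y)+q[1]*np.sin(y),q[0]*np.sin(y)-q[1]*np.cos(y))
E
```

```text
[[500.9 362.2  60. ]
 [488.  202.3  60. ]
 [596.7 352.9  60. ]
 [584.2 196.2  60. ]]
[494.49113955 282.24823052  60.        ] [590.42693513 274.58667734  60.        ] 96.2412399672383
yaw front -0.0804151709004743 bay [519.41179613 280.25803558  60.        ] tool dx,dy TCP->bay 51.07666717248751 -0.975327690767724
```

>>> arm_command([
  [-1,0,-0.001,0.02,0],
  [-1,0,0,0.025,0],
  [-1,0,0,0.02,0],
  [-1,0,0,0.015,0],
  [-1,0,0,0.005,0],
  [-1,0,0,0.002,0],
  [-1,0,0,0,0],
  [-1,0,0,0,0],
])

```text
clock: 13.98
eef_pos: [468.9, 284.9, 48.5]
eef_rot: [-3.141, -0.001, -0.075]
wrist_force: [0.8, -0.1, -0.8]
finger_gap: 48.6
finger_force: 45.0
```

>>> arm_command([
  [-1,0,0,0.001,0],
  [-1,0,0,0,0],
])

```text
clock: 14.22
eef_pos: [468.7, 284.7, 47.0]
eef_rot: [-3.142, -0.0, -0.075]
wrist_force: [0.8, 0.5, -1.2]
finger_gap: 48.8
finger_force: 45.0
```

Now push toward the stop, just above or on the floor.

>>> arm_command([
  [-1,0.003,0,0.0005,0],
  [-1,0.003,0,0,0],
  [-1,0.002,0,0,0],
  [-1,0,0,0,0],
  [-1,0,0,0,0],
])

```text
clock: 14.85
eef_pos: [476.6, 284.1, 46.4]
eef_rot: [3.142, 0.0, -0.075]
wrist_force: [-1.0, 1.0, -0.7]
finger_gap: 49.1
finger_force: 45.0
```

>>> arm_command([
  [-1,0.001,0,0,0],
  [-1,0.001,0,0,0],
  [-1,0,0,0,0],
])

```text
clock: 15.22
eef_pos: [478.7, 284.0, 46.5]
eef_rot: [-3.142, -0.0, -0.075]
wrist_force: [0.2, 0.1, -0.6]
finger_gap: 49.0
finger_force: 45.0
```

>>> arm_command([
  [-1,0.001,0,0,0],
  [-1,0.001,0,0,0],
  [-1,0,0,0,0],
])

```text
clock: 15.6
eef_pos: [479.4, 283.9, 45.9]
eef_rot: [3.141, 0.003, -0.075]
wrist_force: [-7.5, 1.8, -1.2]
finger_gap: 48.7
finger_force: 45.0
```

>>> arm_command([
  [-1,0,0,0.0008,0],
  [-1,0,0,0,0],
])

```text
clock: 15.85
eef_pos: [479.4, 284.0, 45.8]
eef_rot: [3.141, 0.003, -0.075]
wrist_force: [-10.4, -0.3, 7.2]
finger_gap: 48.7
finger_force: 45.0
```

>>> arm_command([
  [0.15,0,0,0,0],
  [0.25,0,0,0,0],
  [0.3,0,0,0,0],
  [0.3,0,0,0,0],
  [0.3,-0.01,0,0,0],
  [0.3,0,0,-0.03,0],
  [0.3,0,0,-0.03,0],
  [0.3,0,0,-0.03,0],
  [0.3,-0.03,0,0,0],
  [0.3,0,0,0,0],
  [0.3,0,0,0,0],
])

```text
clock: 17.23
eef_pos: [440.8, 286.8, 135.7]
eef_rot: [-3.142, -0.0, -0.075]
wrist_force: [0.5, 1.2, 0.2]
finger_gap: 61.3
finger_force: 0.0
```

```bash
python3 - <<'E'
from h import *
c=eyes.camera("wrist"); show(c,"yellow",64,80)
f=ray(c,[[0,0]],60)
t=eyes.camera("top"); show(t,"yellow",64,80); show(t,"red",64,80)
s=eyes.camera("side")
cv2.imwrite("pics/w7.png",np.hstack([cv2.resize(s["img"][230:380,80:280],(400,300)),cv2.resize(c["img"],(400,300))]))
E
```

```text
yellow 1563 px [284.8 193.4] xy@64 [462.4 285.7] rectc [462.3 285.6] box [[475, 309], [472, 260], [449, 262], [453, 311]]
yellow 4645 px [282.2  36.6] xy@64 [577.7 278.9] rectc [551.4 278.1] box [[602, 304], [598, 245], [493, 249], [498, 315]]
yellow 180 px [279.5 247.2] xy@64 [ 4.584e+02 -3.000e-01] rectc [4.586e+02 1.000e-01] box [[468, 26], [484, -9], [450, -25], [433, 9]]
yellow 342 px [166.9 200. ] xy@64 [581.  275.4] rectc [551.7 277.9] box [[503, 312], [608, 304], [601, 243], [496, 252]]
red 164 px [397.4 210. ] xy@64 [ 543.5 -293.1] rectc [ 543.5 -293.2] box [[553, -268], [557, -317], [534, -318], [530, -270]]
red 759 px [134.9 205.6] xy@64 [568.8 354.6] rectc [563.2 355.2] box [[519, 389], [615, 382], [608, 321], [512, 329]]
red 155 px [391.9 163.5] xy@64 [ 660.2 -285. ] rectc [ 660.2 -285.5] box [[670, -260], [674, -310], [650, -311], [646, -261]]
red 120 px [105.9  88.4] xy@64 [869.8 431.1] rectc [869.6 430.9] box [[871, 454], [893, 433], [868, 408], [846, 429]]
```

View pics/w7.png

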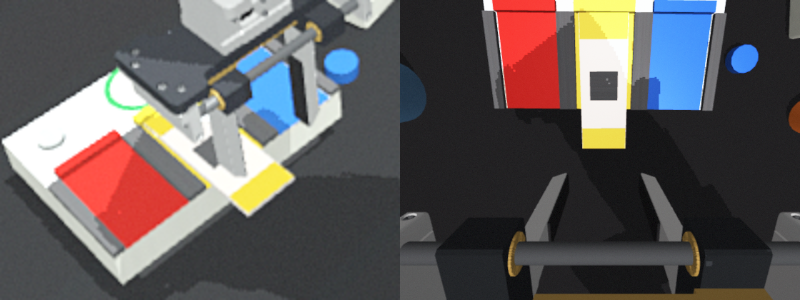

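The yellow plate lies flat in the yellow bay, between its fences and against the stop (right panel, 603,90). Next is the red plate.

>>> arm_command([
  [-1,0,0,-0.01,-0.0718],
  [-1,0,0,0,-0.0718],
  [-1,0.0115,0.0487,0,0],
  [-1,0.0115,0.0487,0,0],
  [-1,0.0115,0.0487,0,0],
  [-1,0.0115,0.0487,0,0],
  [-1,0.0115,0.0487,0,0],
  [-1,0.0115,0.0487,0,0],
  [-1,0.0115,0.0487,0,0],
  [-1,0.0115,0.0487,0,0],
  [-1,0.0115,0.0487,0,0],
  [-1,0.0115,0.0487,0,0],
  [-1,0.0115,0.0487,0,0],
  [-1,0.0115,0.0487,0,0],
  [-1,0,0,0,0],
  [-1,0,0,0.03,0],
  [-1,0,0,0.03,0],
  [-1,0,0,0.015,0],
  [-1,0,0,0,0],
])

```text
clock: 19.75
eef_pos: [618.3, -286.3, 70.0]
eef_rot: [-3.141, 0.001, 0.069]
wrist_force: [-0.2, -0.4, -0.2]
finger_gap: -0.1
finger_force: 0.0
```

>>> arm_command([
  [-1,0,0,0.003,0],
  [-1,0,0,0.002,0],
  [-1,0,0,0.001,0],
  [-1,0,0,0,0],
])

```text
clock: 20.25
eef_pos: [618.6, -286.8, 64.8]
eef_rot: [3.141, -0.0, 0.069]
wrist_force: [0.5, 1.1, 0.7]
finger_gap: 0.7
finger_force: 0.0
```

>>> arm_command([
  [-1,0,0,0.001,0],
  [-1,0,0,0,0],
])

```text
clock: 20.5
eef_pos: [618.8, -286.9, 64.3]
eef_rot: [3.141, -0.001, 0.069]
wrist_force: [-1.4, 0.5, 3.9]
finger_gap: 0.6
finger_force: 2.6
```

>>> arm_command([
  [-1,0,0,0.0005,0],
  [-1,-0.006,0,0,0],
  [-1,-0.007,0,0,0],
  [-1,-0.007,0,0,0],
  [-1,-0.007,0,0,0],
  [-1,-0.007,0,0,0],
  [-1,-0.007,0,0,0],
  [-1,-0.007,0,0,0],
  [-1,-0.007,0,0,0],
  [-1,-0.007,0,0,0],
  [-1,-0.007,0,0,0],
  [-1,-0.007,0,0,0],
  [-1,-0.007,0,0,0],
  [-1,-0.007,0,0,0],
  [-1,0,0,0,0],
])

```text
clock: 22.38
eef_pos: [529.0, -293.4, 64.3]
eef_rot: [3.14, -0.001, 0.069]
wrist_force: [-2.4, 0.7, 9.0]
finger_gap: 0.1
finger_force: 4.6
```

>>> arm_command([
  [-1,0,0,-0.005,0],
  [-1,0,0,-0.03,0],
  [-1,0,0,-0.03,0],
  [0.5,-0.02,0,-0.03,0],
  [0.5,-0.045,0,0,0],
  [0.5,-0.045,0,0,0],
  [0.5,0,0,0,0],
  [0.5,0,0,0,0],
])

```text
clock: 23.38
eef_pos: [419.5, -300.6, 158.5]
eef_rot: [3.141, -0.001, 0.069]
wrist_force: [0.3, -1.3, 0.4]
finger_gap: 47.2
finger_force: 0.0
```

```bash
python3 - <<'E'
from h import *
s=eyes.camera("side"); show(s,"red",64,40); t=eyes.camera("top"); show(t,"red",64,60); show(t,"yellow",36,100); show(t,"blue",16,60)
c=eyes.camera("wrist"); show(c,"red",64,30)
E
```

```text
red 1917 px [140.  323.7] xy@64 [553.2 356.4] rectc [555.  355.4] box [[612, 381], [624, 316], [500, 330], [495, 390]]
red 195 px [  7.7 230.7] xy@64 [943.8 374.4] rectc [943.9 373.8] box [[979, 372], [953, 352], [910, 375], [935, 395]]
red 98 px [392.8 164.2] xy@64 [ 451.5 -303.1] rectc [ 451.9 -303.1] box [[461, -280], [467, -338], [443, -327], [438, -269]]
red 74 px [348.3 149.2] xy@64 [ 568.  -293.9] rectc [ 567.2 -294.4] box [[575, -273], [581, -328], [559, -316], [554, -262]]
red 162 px [396.3 199.2] xy@64 [ 570.4 -291.7] rectc [ 570.4 -291.6] box [[581, -266], [584, -316], [560, -317], [557, -267]]
red 977 px [134.4 210.1] xy@64 [557.6 355.5] rectc [557.5 355.6] box [[508, 390], [615, 382], [608, 321], [501, 330]]
red 120 px [105.9  88.4] xy@64 [869.8 431.1] rectc [869.6 430.9] box [[871, 454], [893, 433], [868, 408], [846, 429]]
yellow 179 px [163.  246.8] xy@36 [466.8 291.3] rectc [466.3 291.2] box [[479, 316], [478, 266], [453, 266], [454, 316]]
yellow 179 px [279.6 247.1] xy@36 [ 4.595e+02 -4.000e-01] rectc [ 4.598e+02 -3.000e-01] box [[480, 18], [479, -20], [439, -19], [4
[... 161 characters left out ...]
6 [ 391.8 -573.5] rectc [ 393.2 -559. ] box [[425, -492], [452, -609], [362, -625], [335, -510]]
blue 130 px [238.5 215.9] xy@16 [542.1 102.9] rectc [542. 103.] box [[558, 119], [557, 86], [526, 87], [527, 120]]
blue 965 px [197.4 214.2] xy@16 [549.  208.2] rectc [549.2 207.8] box [[498, 244], [607, 235], [600, 171], [492, 181]]
blue 98 px [280.7 183.5] xy@16 [623.8  -6.9] rectc [623.7  -6.4] box [[623, 42], [635, -54], [624, -55], [613, 41]]
red 1399 px [286.9 176.9] xy@64 [ 450.9 -299.4] rectc [ 450.8 -299.1] box [[461, -274], [464, -322], [441, -324], [437, -275]]
red 2010 px [286.3  28.8] xy@64 [ 566.9 -290.8] rectc [ 566.8 -291.3] box [[577, -267], [580, -314], [557, -316], [553, -268]]
```

>>> arm_command([
  [0.5,0.024,0.001,0,0],
  [0.5,0.0235,0,0,0],
  [0.5,0,0,0.03,0],
  [0.5,0,0,0.03,0],
  [0.5,0,0,0.03,0],
  [0.5,0,0,0.023,0],
  [0.5,0,0,0,0],
  [-1,0,0,0,0],
  [-1,0,0,0,0],
  [-1,0,0,0,0],
  [-1,0,0,0,0],
  [-1,0,0,0,0],
])

```text
clock: 25.02
eef_pos: [466.8, -298.4, 45.6]
eef_rot: [3.141, -0.001, 0.069]
wrist_force: [1.2, -0.8, 3.8]
finger_gap: 49.0
finger_force: 45.0
```

>>> arm_command([
  [-1,0,0,-0.005,0],
  [-1,0,0,-0.01,0],
  [-1,0,0,-0.015,0],
  [-1,0,0,-0.02,0],
  [-1,0,0,0,0],
  [-1,0,0,0,0],
])

```text
clock: 25.78
eef_pos: [466.3, -298.1, 94.8]
eef_rot: [-3.141, 0.0, 0.069]
wrist_force: [0.2, 0.1, -1.6]
finger_gap: 49.0
finger_force: 45.0
```

```bash
python3 - <<'E'
from h import *
s=eyes.camera("side"); show(s,"red",112,40)
c=eyes.camera("wrist"); show(c,"red",114,30)
E
```

```text
red 1916 px [140.  323.7] xy@112 [516.8 374.2] rectc [518.5 373.3] box [[571, 397], [582, 337], [467, 350], [462, 405]]
red 194 px [  7.7 230.7] xy@112 [879.1 390.9] rectc [879.1 390.3] box [[911, 389], [887, 370], [848, 392], [871, 410]]
red 92 px [395.8 146.7] xy@112 [ 451.2 -303.5] rectc [ 451.4 -305.7] box [[461, -284], [464, -341], [442, -328], [440, -272]]
red 71 px [349.7 132.7] xy@112 [ 566.9 -291.5] rectc [ 566.7 -292.4] box [[576, -272], [579, -328], [557, -313], [555, -259]]
red 2964 px [284.8 292.8] xy@114 [ 451.4 -298.4] rectc [ 451.2 -298.5] box [[461, -273], [464, -322], [441, -325], [437, -274]]
red 5186 px [284.9  77.9] xy@114 [ 566.2 -290.6] rectc [ 566.1 -290.7] box [[576, -266], [579, -313], [556, -316], [553, -267]]
```

The red plate is held level. I'm carrying it to the red bay.

>>> arm_command([
  [-1,0,0,-0.02,0],
  [-1,0,0,-0.02,0.0718],
  [-1,0,0,0,0.0718],
  [-1,-0.001,-0.0154,0,0],
  [-1,-0.002,-0.03,0,0],
  [-1,-0.00275,-0.042,0,0],
  [-1,-0.00275,-0.042,0,0],
  [-1,-0.00275,-0.042,0,0],
  [-1,-0.00275,-0.042,0,0],
  [-1,-0.00275,-0.042,0,0],
  [-1,-0.00275,-0.042,0,0],
  [-1,-0.00275,-0.042,0,0],
  [-1,-0.00275,-0.042,0,0],
  [-1,-0.00275,-0.042,0,0],
  [-1,-0.00275,-0.042,0,0],
  [-1,-0.00275,-0.042,0,0],
  [-1,-0.00275,-0.042,0,0],
  [-1,-0.00275,-0.042,0,0],
  [-1,-0.00275,-0.042,0,0],
  [-1,-0.0017,-0.026,0,0],
])

```text
clock: 28.38
eef_pos: [471.2, 364.6, 134.3]
eef_rot: [3.141, 0.001, -0.071]
wrist_force: [0.7, -0.7, -1.0]
finger_gap: 49.1
finger_force: 45.0
```

>>> arm_command([
  [-1,0,0,0,0],
  [-1,0,0,0,0],
])

```text
clock: 28.62
eef_pos: [472.1, 362.1, 134.7]
eef_rot: [3.141, 0.001, -0.074]
wrist_force: [0.4, -0.4, -1.2]
finger_gap: 49.0
finger_force: 45.0
```

```bash
python3 - <<'E'
from h import *
st=manip.read_state(); print(st["eef_pos"],st["eef_rot"])
c=eyes.camera("wrist"); show(c,"red",152,80); show(c,"yellow",64,80)
cv2.imwrite("pics/w8.png",c["img"])
E
```

```text
[472.09744785 362.1016885  134.65087803] [ 3.14086642e+00  8.31126314e-04 -7.37881530e-02]
red 2969 px [284.9 292.9] xy@152 [455.9 363.7] rectc [455.9 364. ] box [[469, 387], [466, 339], [442, 340], [446, 390]]
red 6257 px [284.9  72.4] xy@152 [574.7 354.9] rectc [574.8 354.8] box [[591, 377], [587, 330], [558, 331], [562, 381]]
yellow 1442 px [377.  223.2] xy@64 [462.3 285.3] rectc [462.5 284.9] box [[453, 310], [476, 310], [472, 261], [449, 260]]
yellow 4445 px [390.   75.3] xy@64 [577.4 277. ] rectc [551.4 276.4] box [[499, 313], [606, 304], [598, 244], [489, 245]]
```

View pics/w8.png

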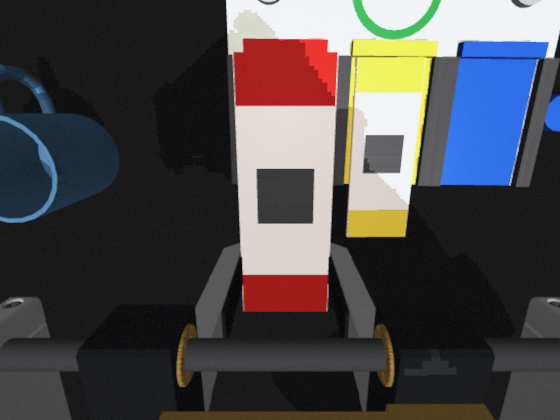

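The red plate is aligned over the red bay and clear of the yellow plate at (380,160); the mug's edge is over 100 mm away. I'm lowering it.

>>> arm_command([
  [-1,0,-0.0005,0.02,0],
  [-1,0,0,0.025,0],
  [-1,0,0,0.02,0],
  [-1,0,0,0.015,0],
  [-1,0,0,0.005,0],
  [-1,0,0,0.0025,0],
  [-1,0,0,0,0],
  [-1,0,0,0,0],
])

```text
clock: 29.68
eef_pos: [473.0, 363.2, 48.2]
eef_rot: [-3.141, -0.001, -0.075]
wrist_force: [-0.2, 0.1, -1.0]
finger_gap: 49.0
finger_force: 45.0
```

>>> arm_command([
  [-1,0.003,0,0.0005,0],
  [-1,0.003,0,0,0],
  [-1,0.002,0,0,0],
  [-1,0,0,0,0],
  [-1,0,0,0,0],
])

```text
clock: 30.3
eef_pos: [480.7, 362.5, 47.1]
eef_rot: [3.142, 0.0, -0.075]
wrist_force: [-0.1, -0.7, -1.3]
finger_gap: 48.9
finger_force: 45.0
```

>>> arm_command([
  [-1,0.001,0,0,0],
  [-1,0.001,0,0,0],
  [-1,0,0,0,0],
])

```text
clock: 30.68
eef_pos: [482.8, 362.3, 47.2]
eef_rot: [-3.142, -0.0, -0.075]
wrist_force: [0.6, -0.2, -1.6]
finger_gap: 49.0
finger_force: 45.0
```

>>> arm_command([
  [-1,0.001,0,0.0005,0],
  [-1,0.001,0,0,0],
  [-1,0,0,0,0],
])

```text
clock: 31.05
eef_pos: [484.8, 362.2, 46.7]
eef_rot: [-3.142, -0.0, -0.075]
wrist_force: [0.4, -0.5, -1.7]
finger_gap: 49.1
finger_force: 45.0
```

>>> arm_command([
  [-1,0,0,0.001,0],
  [-1,0,0,0,0],
])

```text
clock: 31.3
eef_pos: [484.8, 362.2, 45.9]
eef_rot: [-3.141, -0.0, -0.075]
wrist_force: [-0.8, -0.6, 3.0]
finger_gap: 48.8
finger_force: 45.0
```

>>> arm_command([
  [-1,0.001,0,0,0],
  [-1,0,0,0,0],
])

```text
clock: 31.55
eef_pos: [485.2, 362.3, 45.9]
eef_rot: [3.142, 0.001, -0.075]
wrist_force: [-6.5, -0.5, 6.1]
finger_gap: 48.9
finger_force: 45.0
```

>>> arm_command([
  [-1,0.001,0,0,0],
  [-1,0,0,0,0],
])

```text
clock: 31.8
eef_pos: [485.3, 362.3, 45.8]
eef_rot: [3.141, 0.003, -0.075]
wrist_force: [-13.1, -0.5, 10.3]
finger_gap: 49.0
finger_force: 45.0
```

>>> arm_command([
  [0.15,0,0,0,0],
  [0.25,0,0,0,0],
  [0.3,0,0,0,0],
  [0.3,0,0,0,0],
  [0.3,-0.01,0,0,0],
  [0.3,0,0,-0.03,0],
  [0.3,0,0,-0.03,0],
  [0.3,0,0,-0.03,0],
  [1,-0.006,0.04,0,0],
  [1,-0.006,0.04,0,0],
  [1,-0.006,0.04,0,0],
  [1,-0.006,0.04,0,0],
  [1,-0.006,0.04,0,0],
  [1,-0.006,0.04,0,0],
  [1,-0.006,0.04,0,0],
  [1,-0.006,0.04,0,0],
  [1,-0.006,0.043,0,0],
  [1,0,0,0,0],
  [1,0,0,0,0],
])

```text
clock: 34.17
eef_pos: [395.7, 5.3, 135.7]
eef_rot: [-3.141, -0.0, -0.075]
wrist_force: [0.4, 0.2, 0.6]
finger_gap: 94.0
finger_force: 0.0
```

```bash
python3 - <<'E'
from h import *
st=manip.read_state(); print(st["eef_pos"],st["eef_rot"],st["finger_gap"])
c=eyes.camera("wrist"); show(c,"orange",36,80); show(c,"yellow",36,80)
t=eyes.camera("top");show(t,"yellow",36,80);show(t,"red",64,80);show(t,"orange",36,30)
s=eyes.camera("side")
cv2.imwrite("pics/w9.png",np.hstack([cv2.resize(s["img"][220:380,70:310],(400,300)),cv2.resize(c["img"],(400,300))]))
E
```

```text
[395.67525651   5.33474701 135.71049534] [-3.14141377e+00 -3.18137710e-04 -7.50520672e-02] 93.9672382351937
yellow 649 px [279.7 139.8] xy@36 [458.6   5.5] rectc [459.4   1.3] box [[484, 22], [480, -23], [434, -20], [437, 27]]
yellow 179 px [163.  246.8] xy@36 [466.8 291.3] rectc [466.3 291.2] box [[479, 316], [478, 266], [453, 266], [454, 316]]
yellow 345 px [167.1 200.3] xy@36 [583.9 281.4] rectc [554.8 284.4] box [[505, 320], [612, 311], [605, 249], [498, 258]]
red 181 px [131.  244.9] xy@64 [472.1 363.1] rectc [471.8 363. ] box [[485, 388], [483, 339], [459, 338], [460, 387]]
red 327 px [136.1 197.5] xy@64 [588.8 351.7] rectc [558.3 355.6] box [[509, 390], [615, 382], [608, 321], [503, 330]]
red 120 px [105.9  88.4] xy@64 [869.8 431.1] rectc [869.6 430.9] box [[871, 454], [893, 433], [868, 408], [846, 429]]
orange 275 px [279.4 245.8] xy@36 [ 4.629e+02 -1.000e-01] rectc [ 4.635e+02 -4.000e-01] box [[485, 23], [484, -25], [442, -24], [443, 24]]
orange 197 px [25.2 94.5] xy@36 [868.5 649.9] rectc [872.7 652.2] box [[956, 678], [956, 636], [790, 627], [790, 668]]
```

View pics/w9.png

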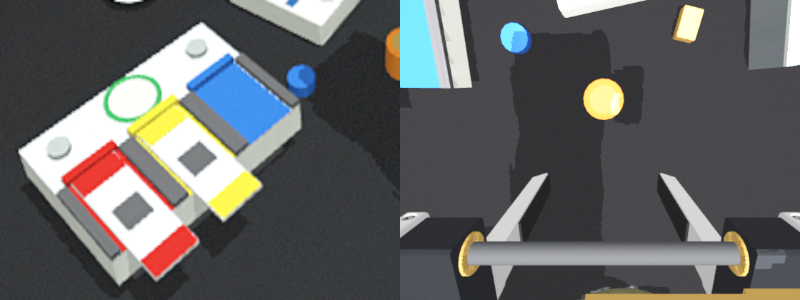

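Both plates lie home in their bays (left panel, red at (130,210) and yellow at (195,155)). The puck is straight ahead at (603,99) in the right panel. I'm grasping it.

>>> arm_command([
  [1,0.032,0,0,0],
  [1,0.0315,0,0,0],
  [1,0,0,0.03,0],
  [1,0,0,0.03,0],
  [1,0,0,0.03,0],
  [1,0,0,0.03,0],
  [1,0,0,0.009,0],
  [1,0,0,0,0],
  [-1,0,0,0,0],
  [-1,0,0,0,0],
  [-1,0,0,0,0],
  [-1,0,0,0,0],
  [-1,0,0,0,0],
  [-1,0,0,0,0],
], newtons=20)

```text
clock: 36.08
eef_pos: [459.1, 0.1, 6.7]
eef_rot: [3.142, -0.0, -0.075]
wrist_force: [-1.2, -0.0, 3.6]
finger_gap: 49.8
finger_force: 20.0
```

>>> arm_command([
  [-1,0,0,-0.01,0],
  [-1,0,0,-0.03,0],
  [-1,0,0,-0.04,0],
  [-1,0,0,-0.04,0],
  [-1,0,0,-0.02,0],
  [-1,0.0138,-0.0355,0,0],
  [-1,0.0138,-0.0355,0,0],
  [-1,0.0138,-0.0355,0,0],
  [-1,0.0138,-0.0355,0,0],
  [-1,0.0138,-0.0355,0,0],
  [-1,0.0138,-0.0355,0,0],
  [-1,0.0138,-0.0355,0,0],
  [-1,0.0138,-0.0355,0,0],
  [-1,0,0,0,0],
  [-1,0,0,0,0],
])

```text
clock: 37.95
eef_pos: [590.0, 274.5, 146.6]
eef_rot: [3.141, 0.001, -0.075]
wrist_force: [-0.6, 0.4, -1.3]
finger_gap: 49.4
finger_force: 20.0
```

```bash
python3 - <<'E'
from h import *
st=manip.read_state(); print(st["eef_pos"],st["eef_rot"],st["finger_gap"])
c=eyes.camera("wrist"); show(c,"green",60,80); show(c,"yellow",180,80); show(c,"orange",160,80)
for a,r,k in blobs(c,"green",80):
    e=cv2.fitEllipse(cv2.convexHull(k)); print(e, ray(c,e[0],60))
cv2.imwrite("pics/w10.png",c["img"])
E
```

```text
[590.04664292 274.5105436  146.64198389] [ 3.14115612e+00  5.72975857e-04 -7.47928878e-02] 49.44421950275481
green 4207 px [284.7 162. ] xy@60 [635.1 271.7] rectc [634.9 271.7] box [[638, 315], [677, 269], [631, 228], [589, 275]]
yellow 434 px [284.1 332.5] xy@180 [559.1 277.8] rectc [559.1 277.8] box [[563, 291], [561, 264], [555, 264], [557, 292]]
yellow 990 px [283.3 212.2] xy@180 [628.2 272.8] rectc [626.3 272.3] box [[634, 289], [633, 255], [619, 255], [620, 290]]
orange 5771 px [285.  275.5] xy@160 [583.  275.4] rectc [583.3 275.7] box [[557, 306], [611, 299], [607, 248], [553, 250]]
((284.6476745605469, 161.97116088867188), (73.57831573486328, 74.39842987060547), 172.2899932861328) [[635.1877701  271.72048116  60.        ]]
```

View pics/w10.png

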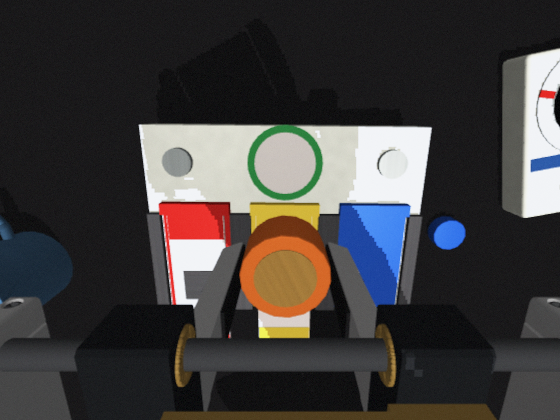

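The pad is at (285,162), and its measured centre (635,272) agrees with the stage geometry. The puck sits centred in the grip. I'm placing it.

>>> arm_command([
  [-1,0.0225,-0.0006,0,0],
  [-1,0.0225,0,0,0],
  [-1,0,0,0.025,0],
  [-1,0,0,0.025,0],
  [-1,0,0,0.02,0],
  [-1,0,0,0.007,0],
  [-1,0,0,0,0],
  [-1,0,0,0,0],
])

```text
clock: 39.0
eef_pos: [635.8, 272.4, 70.8]
eef_rot: [-3.141, -0.002, -0.075]
wrist_force: [0.5, -0.5, -1.5]
finger_gap: 49.8
finger_force: 20.0
```

>>> arm_command([
  [-1,0,0,0.0015,0],
  [-1,0,0,0.001,0],
  [-1,0,0,0,0],
])

```text
clock: 39.38
eef_pos: [635.3, 272.3, 67.1]
eef_rot: [3.142, 0.0, -0.075]
wrist_force: [-0.0, 0.2, -1.5]
finger_gap: 49.4
finger_force: 20.0
```

>>> arm_command([
  [-1,0,0,0.001,0],
  [-1,0,0,0,0],
])

```text
clock: 39.62
eef_pos: [635.4, 272.3, 66.8]
eef_rot: [-3.141, -0.0, -0.075]
wrist_force: [-3.3, -1.9, 4.7]
finger_gap: 49.5
finger_force: 20.0
```

>>> arm_command([
  [0.15,0,0,0,0],
  [0.3,0,0,0,0],
  [0.4,0,0,0,0],
  [0.4,0,0,0,0],
  [0.4,0,0,-0.01,0],
  [0.4,0,0,-0.03,0],
  [0.4,0,0,-0.04,0],
  [0.4,-0.03,0,-0.03,0],
  [0.4,-0.04,0,0,0],
  [0.4,0,0,0,0],
])

```text
clock: 40.88
eef_pos: [564.0, 278.0, 177.7]
eef_rot: [-3.141, -0.001, -0.073]
wrist_force: [0.0, 0.3, 0.6]
finger_gap: 65.8
finger_force: 0.0
```

```bash
python3 - <<'E'
from h import *
st=manip.read_state(); print(st["eef_pos"],st["eef_rot"],st["finger_gap"])
c=eyes.camera("wrist"); 
for col,z in (("green",60),("orange",96),("yellow",96)):
  for a,r,k in blobs(c,col,150):
    e=cv2.fitEllipse(cv2.convexHull(k)); print(col,np.round(e[0],1),np.round(e[1],1), ray(c,e[0],z)[0])
t=eyes.camera("top")
hsv=cv2.cvtColor(t["img"],cv2.COLOR_BGR2HSV)
crop=t["img"][140:215,245:315]; cv2.imwrite("pics/dial.png",np.hstack([cv2.resize(crop,(400,428),interpolation=cv2.INTER_CUBIC),cv2.resize(c["img"],(400,428))]))
E
```

```text
[564.00785445 277.99135232 177.71098204] [-3.14098518e+00 -9.07307092e-04 -7.34918332e-02] 65.80702710661751
green [286.5 128.7] [67.7 70.8] [635.13071311 271.72160204  60.        ]
orange [285.5 130. ] [60.5 62.3] [635.65678514 272.70964202  96.        ]
yellow [285.3 295.5] [42.9 47.9] [484.08955728 284.02000651  96.        ]
yellow [285.7 212.9] [ 71.7 167.1] [565.75029122 277.67412313  96.        ]
```

View pics/dial.png

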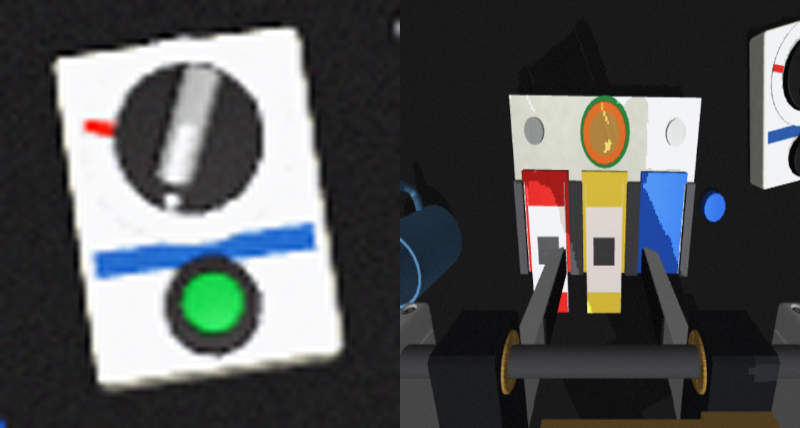

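The puck stands centred on the pad (605,132 in the right panel), within 1 mm. The left panel shows the dial pointer at (172,200) and the red mark at (115,131). I'm moving over the controller.

>>> arm_command([
  [0.4,0.008,0.039,0,0],
  [0.4,0.008,0.039,0,0],
  [0.4,0.008,0.039,0,0],
  [0.4,0.008,0.039,0,0],
  [0.4,0.008,0.039,0,0],
  [0.4,0.008,0.039,0,0],
  [0.4,0.008,0.04,0,0],
  [0.4,0,0,0,0],
  [0.4,0,0,0,0],
])

```text
clock: 42.1
eef_pos: [601.3, 0.1, 176.0]
eef_rot: [-3.141, 0.0, -0.075]
wrist_force: [0.3, 0.5, 0.1]
finger_gap: 65.6
finger_force: 0.0
```

```bash
python3 - <<'E'
from h import *
st=manip.read_state(); print(st["eef_pos"],st["eef_rot"])
c=eyes.camera("wrist"); show(c,"red",40,10); show(c,"green",45,80);show(c,"blue",35,100)
g=cv2.cvtColor(c["img"],cv2.COLOR_BGR2HSV)
m=cv2.inRange(g,(0,0,0),(180,255,60)); 
im=c["img"][60:280,150:420]; cv2.imwrite("pics/w11.png",cv2.resize(im,(800,652),interpolation=cv2.INTER_CUBIC)[:600])
E
```

```text
[6.01269276e+02 1.30322159e-01 1.75962218e+02] [-3.14146054e+00  2.22946082e-04 -7.53275304e-02]
red 53 px [238.1 130.1] xy@40 [673.8  40.8] rectc [673.8  40.9] box [[672, 47], [677, 46], [675, 34], [670, 35]]
green 541 px [294.2 210.9] xy@45 [588.9  -8.1] rectc [588.8  -7.9] box [[604, 4], [602, -22], [574, -21], [576, 7]]
green 398 px [ 21.6 193.7] xy@45 [628.2 267.1] rectc [631.4 269.7] box [[663, 278], [661, 243], [598, 261], [600, 298]]
blue 406 px [198.8 248.6] xy@35 [550.3 100.2] rectc [551.  100.4] box [[548, 119], [570, 97], [554, 82], [531, 104]]
blue 4282 px [ 94.6 265.7] xy@35 [538.4 220.5] rectc [538.2 223. ] box [[586, 253], [592, 182], [487, 190], [479, 268]]
blue 764 px [289.9 182.4] xy@35 [617.1  -5.8] rectc [617.1  -5.4] box [[617, 44], [628, -53], [617, -55], [606, 44]]
```

View pics/w11.png

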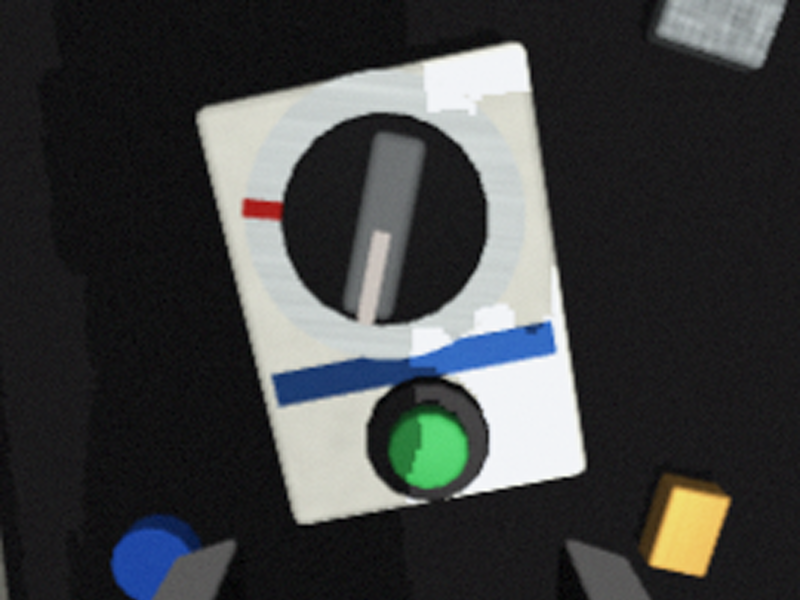

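The crop shows the disc centre at (385,218), the pointer's rim end at (367,322) and the mark's inner end at (284,210), so about 90° clockwise. The button is at (428,450).

```bash
python3 - <<'E'
from h import *
c=eyes.camera("wrist"); S=2.963
P=np.array([[385.5,218.5],[367,323],[284,210],[381,237],[398,138],[371,312]])/S+[150,60]
for z in (38,45):
    w=ray(c,P,z)[:,:2]; d=w-w[0]; print(z,np.round(w,1).tolist(),np.round(np.hypot(*d.T),1),np.round(np.arctan2(d[:,1],d[:,0]),3))
for z in (65,72,75):
    w=ray(c,P[3:],z)[:,:2]; print("bar",z,np.round(w,1).tolist(),"dir",np.arctan2(*(w[2]-w[1])[::-1]),"len",np.linalg.norm(w[2]-w[1]),"mid",(w[1]+w[2])/2)
d=c["z_map"]; R=Ro.from_euler("xyz",c["orientation"]).as_matrix()
def Z(u,v,s=2):
    q=np.median(d[v-s:v+s+1,u-s:u+s+1]); return (c["eye"]+R@(np.array([(u-c["cx"])/c["fx"],(v-c["cy"])/c["fy"],1])*q))
print("disc",Z(300,130),Z(265,120),"bar",Z(283,118),"btn",Z(296,211),"box",Z(325,200))
E
```

```text
38 [[667.0, 0.9], [632.6, 10.0], [672.2, 34.2], [661.1, 2.8], [692.0, -5.2], [636.3, 8.3]] [ 0.  35.5 33.7  6.2 25.8 31.5] [ 0.     2.882  1.414  2.818 -0.238  2.904]
45 [[667.3, 0.7], [633.8, 9.6], [672.5, 33.3], [661.6, 2.7], [691.8, -5.2], [637.4, 8.0]] [ 0.  34.7 33.   6.1 25.2 30.8] [ 0.     2.882  1.414  2.818 -0.238  2.904]
bar 65 [[663.1, 2.1], [691.4, -5.2], [640.4, 7.1]] dir 2.9041950124391773 len 52.41497799659226 mid [665.88571811   0.95803441]
bar 72 [[663.6, 2.0], [691.2, -5.2], [641.5, 6.8]] dir 2.904195012439177 len 51.14925596208977 mid [666.3357992    0.80735449]
bar 75 [[663.8, 1.9], [691.1, -5.2], [641.9, 6.7]] dir 2.904195012439177 len 50.6068036615888 mid [666.5286911    0.74277739]
disc [669.4897312  -18.50421611  46.80450237] [681.12718303  13.92725768  46.75450889] bar [681.92139228  -3.37179596  74.74651532] btn [592.18386083  -9.3279225   56.69407166] box [595.18347881 -41.00246402  34.57392425]
```

>>> arm_command([
  [0.4,0.0325,-0.0028,0,0],
  [0.4,0.0325,-0.0028,0,0],
  [0.4,0,0,0,-0.185],
  [0.4,0,0,0,-0.185],
  [0.4,0,0,0,-0.185],
  [0.4,0,0,0,-0.185],
  [0.4,0,0,0,-0.185],
  [0.4,0,0,0,-0.185],
  [0.4,0,0,0,-0.185],
  [0.4,0,0,0,-0.185],
  [0.4,0,0,0,-0.185],
  [0.4,0,0,0,-0.185],
  [0.4,0,0,0,-0.185],
  [0.4,0,0,0,-0.185],
  [0.4,0,0,0,-0.185],
  [0.4,0,0,0,-0.185],
  [0.4,0,0,0,-0.185],
  [0.4,0,0,0,-0.185],
  [0.4,0,0,0,0],
  [0.4,0,0,0,0],
], newtons=20)

```text
clock: 44.7
eef_pos: [666.1, 1.3, 176.1]
eef_rot: [3.142, -0.0, 2.882]
wrist_force: [0.3, -0.1, 0.9]
finger_gap: 65.7
finger_force: 0.0
```

Well placed. I'm descending to z≈52 and closing.

>>> arm_command([
  [0.4,0,0,0.03,0],
  [0.4,0,0,0.03,0],
  [0.4,0,0,0.03,0],
  [0.4,0,0,0.025,0],
  [0.4,0,0,0.009,0],
  [0.4,0,0,0,0],
  [-1,0,0,0,0],
  [-1,0,0,0,0],
  [-1,0,0,0,0],
  [-1,0,0,0,0],
  [-1,0,0,0,0],
  [-1,0,0,0,0],
])

```text
clock: 46.2
eef_pos: [666.1, 0.9, 52.2]
eef_rot: [3.141, 0.0, 2.885]
wrist_force: [0.6, 0.3, 0.6]
finger_gap: 15.6
finger_force: 19.9
```

>>> arm_command([
  [-1,0,0,0,0.14],
  [-1,0,0,0,0.14],
  [-1,0,0,0,0.14],
  [-1,0,0,0,0.14],
  [-1,0,0,0,0.14],
  [-1,0,0,0,0.14],
  [-1,0,0,0,0.14],
  [-1,0,0,0,0.14],
  [-1,0,0,0,0.14],
  [-1,0,0,0,0.14],
  [-1,0,0,0,0.08],
  [-1,0,0,0,0],
  [-1,0,0,0,0],
])

```text
clock: 47.82
eef_pos: [667.8, 1.9, 52.2]
eef_rot: [3.137, -0.002, 1.406]
wrist_force: [14.7, 6.8, -7.6]
finger_gap: 15.8
finger_force: 19.9
```

>>> arm_command([
  [-0.4,0,0,0,0],
  [-0.2,0,0,0,0],
  [-0.1,0,0,0,0],
  [-0.1,0,0,-0.03,0],
  [-0.1,0,0,-0.04,0],
  [-0.1,0,0,-0.04,0],
  [-0.1,-0.05,0,0,0],
  [-0.1,0,0,0,0],
  [-0.1,0,0,0,0],
])

```text
clock: 48.95
eef_pos: [657.8, -48.3, 161.9]
eef_rot: [-3.141, -0.0, 1.405]
wrist_force: [0.5, 0.7, 0.8]
finger_gap: 42.5
finger_force: 0.0
```

```bash
python3 - <<'E'
from h import *
st=manip.read_state(); print(st["eef_pos"],st["eef_rot"])
c=eyes.camera("wrist"); show(c,"red",38,10)
p=proj(c,[[666.5,.8,45]])[0].astype(int); print(p)
im=c["img"][max(0,p[1]-80):p[1]+80,p[0]-105:p[0]+105]; print(max(0,p[1]-80),p[0]-105,im.shape)
cv2.imwrite("pics/w12.png",cv2.resize(im,None,fx=3.5,fy=3.5,interpolation=cv2.INTER_CUBIC))
E
```

```text
[657.77748623 -48.31669037 161.94070326] [-3.14113626e+00 -1.38449384e-04  1.40473382e+00]
red 52 px [287.  107.5] xy@38 [673.7  41.4] rectc [673.7  41.4] box [[673, 47], [676, 47], [675, 36], [671, 36]]
[286 153]
73 181 (160, 210, 3)
```

View pics/w12.png

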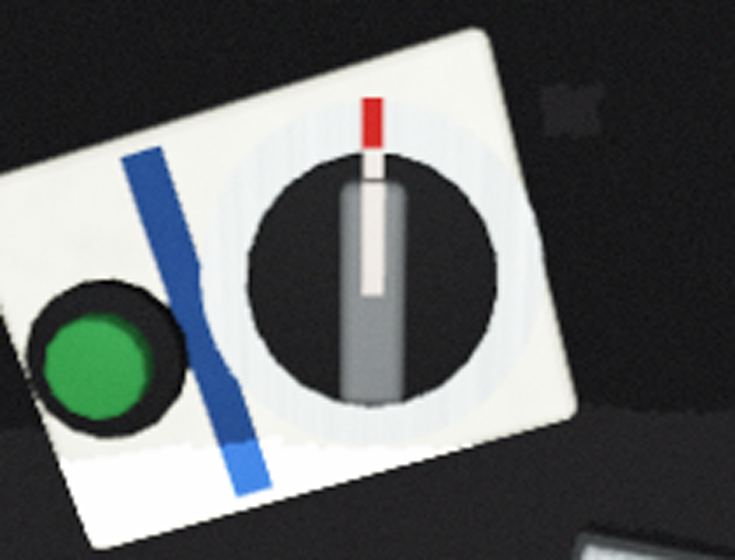

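The white line meets the red mark exactly (372,150). Now the start button.

>>> arm_command([
  [-1,0.0145,-0.0363,0,0],
  [-1,0.0142,-0.0362,0,0],
  [-1,0,0,0,0],
  [-1,0,0,0,0],
  [-1,0,0,0.04,0],
  [-1,0,0,0.04,0],
  [-1,0,0,0.02,0],
  [-1,0,0,0,0],
])

```text
clock: 50.0
eef_pos: [590.9, -8.5, 60.5]
eef_rot: [-3.139, 0.0, 1.405]
wrist_force: [0.9, 0.0, 0.4]
finger_gap: 0.6
finger_force: 0.0
```

>>> arm_command([
  [-1,0,0,0.002,0],
  [-1,0,0,0.001,0],
  [-1,0,0,0,0],
])

```text
clock: 50.38
eef_pos: [591.4, -8.3, 59.8]
eef_rot: [3.141, -0.0, 1.405]
wrist_force: [0.8, 0.1, 0.5]
finger_gap: 0.3
finger_force: 0.0
```

>>> arm_command([
  [-1,0,0,0.002,0],
  [-1,0,0,0.002,0],
  [-1,0,0,0,0],
])

```text
clock: 50.75
eef_pos: [591.3, -8.2, 55.3]
eef_rot: [3.141, -0.0, 1.405]
wrist_force: [1.1, 0.2, 2.3]
finger_gap: 0.3
finger_force: 1.2
```

>>> arm_command([
  [-1,0,0,0.002,0],
  [-1,0,0,0.002,0],
  [-1,0,0,0,0],
])

```text
clock: 51.12
eef_pos: [591.3, -8.3, 51.4]
eef_rot: [3.141, -0.0, 1.405]
wrist_force: [0.4, 0.1, 5.1]
finger_gap: 0.2
finger_force: 2.4
```

>>> arm_command([
  [-1,0,0,0.001,0],
  [-1,0,0,0.001,0],
  [-1,0,0,0,0],
])

```text
clock: 51.5
eef_pos: [591.5, -8.3, 50.9]
eef_rot: [3.14, -0.0, 1.405]
wrist_force: [-7.9, 0.4, 21.7]
finger_gap: 0.5
finger_force: 10.9
```

The button bottomed out (22 N, 6 mm of travel). Releasing and retreating.

>>> arm_command([
  [-1,0,0,-0.005,0],
  [-1,0,0,-0.01,0],
  [-1,0,0,-0.03,0],
  [-1,0,0,-0.04,0],
  [-1,0,0,-0.04,0],
  [-1,-0.01,-0.04,0,0],
  [-1,-0.01,-0.04,0,0],
  [-1,0,-0.04,0,0],
  [-1,0,0,0,0],
  [-1,0,0,0,0],
])

```text
clock: 52.75
eef_pos: [470.0, -8.3, 174.5]
eef_rot: [3.141, -0.0, 1.405]
wrist_force: [-0.6, -0.4, -0.4]
finger_gap: 0.5
finger_force: 0.0
```

```bash
python3 - <<'E'
from h import *
t=eyes.camera("top"); s=eyes.camera("side")
cv2.imwrite("pics/end.png",np.hstack([cv2.resize(t["img"][130:260,110:330],(400,300)),cv2.resize(s["img"][150:390,60:380],(400,300))]))
show(t,"yellow",64,60); show(t,"red",64,60); show(t,"blue",16,60)
E
```

```text
yellow 182 px [163.  246.9] xy@64 [465.5 284.6] rectc [465.2 284.7] box [[478, 309], [477, 260], [452, 260], [454, 309]]
yellow 346 px [167.  200.4] xy@64 [580.  275.2] rectc [551.7 278. ] box [[503, 312], [608, 304], [601, 243], [496, 252]]
red 181 px [131.  244.9] xy@64 [472.1 363.1] rectc [471.8 363. ] box [[485, 388], [483, 339], [459, 338], [460, 387]]
red 327 px [136.1 197.5] xy@64 [588.8 351.7] rectc [558.3 355.6] box [[509, 390], [615, 382], [608, 321], [503, 330]]
red 119 px [105.9  88.4] xy@64 [869.8 431.2] rectc [869.6 430.9] box [[871, 454], [893, 433], [868, 408], [846, 429]]
blue 1691 px [499.6 269.1] xy@16 [ 392.4 -555.5] rectc [ 392.6 -555.8] box [[423, -486], [452, -609], [362, -625], [334, -504]]
blue 127 px [238.3 215.9] xy@16 [542.2 103.4] rectc [542. 103.] box [[558, 119], [557, 86], [526, 87], [527, 120]]
blue 965 px [197.4 214.2] xy@16 [549.  208.2] rectc [549.2 208. ] box [[498, 244], [607, 235], [600, 172], [492, 182]]
blue 97 px [280.7 183.5] xy@16 [623.7  -6.8] rectc [623.7  -6.4] box [[623, 42], [635, -54], [624, -55], [613, 41]]
```

View pics/end.png

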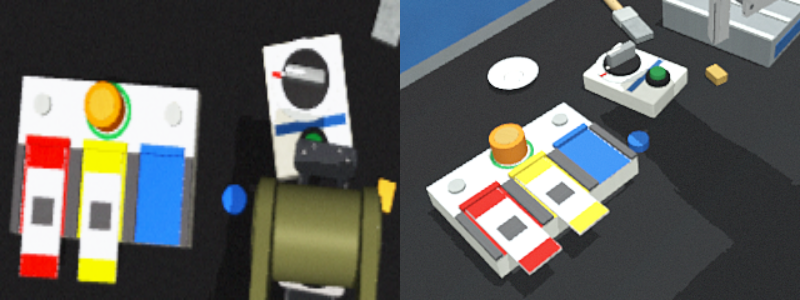

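The final views show both plates home, the line on the mark, the button up, and the cap and gauge in place. One last check of the puck's position.

```bash
python3 - <<'E'
from h import *
for n in("top","side"):
    c=eyes.camera(n); print(n,"expected centre",proj(c,[[635.2,271.7,78]])[0], "top",proj(c,[[635.2,271.7,96]])[0])
    hsv=cv2.cvtColor(c["img"],cv2.COLOR_BGR2HSV); m=cv2.inRange(hsv,(5,130,60),(24,255,255)); u,v=[int(x) for x in proj(c,[[635.2,271.7,78]])[0]]
    ys,xs=np.nonzero(m[v-35:v+35,u-35:u+35]); print("bbox mid",u-35+(xs.min()+xs.max())/2,v-35+(ys.min()+ys.max())/2,"median",u-35+np.median(xs),v-35+np.median(ys))
E
```

```text
top expected centre [167.23686402 177.34199229] top [165.56620285 176.06579856]
bbox mid 166.0 186.5 median 167.0 176.0
side expected centre [146.63560785 265.70835921] top [144.78125499 258.66834206]
bbox mid 146.0 264.0 median 147.0 267.0
```

The puck is on the pad in both views. Handing in.

```bash
python3 -c "
from cell import ticket
print(ticket.sign_off())"
```

```text
the job is handed in; nothing more can be done
None
```

The job is handed in: the yellow and red plates are home in their bays (no blue plate was there), the puck is on the pad, the dial is on its mark, and the start button was pressed and released, in about 53 s, with the lens cap and gauge block left alone.

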